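Push the row of tins up to the stop and shut the gate behind it

TASK

Push the row of four tins from behind along the counter rail, all together as one touching row, until the front tin is fully home against the end stop. Then push the small gate fully shut across the rail behind the last tin. Do not lift, tip or pull apart the tins, leave the jug, mug and tamper alone, and finish clear of everything.

Things in the scene. Friction and masses are not known exactly. Their poses are not given: they have to be found in the camera images.
- guide: straight steel channel rail fixed to the counter, 350 x 66 mm. Origin: on the counter, on the centre line. +y runs along it to the end stop (roughly to the robot's left), +x across to the gate's side, z up. Floor 4 mm thick; side walls reach 22 mm above the counter, channel 59 mm wide inside. Open, without wall, at its other end (y = -180 mm). Its place and direction vary.
- stop_face (a point): centre of the end stop's inner face, 26 mm above the counter, at y = +160 mm in the rail's frame: an upright steel plate across the rail's end, 66 mm wide, 52 mm high
- tin1_center (a point): the foremost tin, nearest the end stop: square steel tin with flat pale wooden lid, 56 mm across the rail, 44 mm along it, 69 mm tall, 0.12 to 0.24 kg, loose on the rail's floor. This point is its centre, 35 mm above its underside (39 mm above the counter). Against the stop it lies at y = +138 mm in the rail's frame. The four tins stand in one touching row, 44 mm from centre to centre, 50 to 100 mm short of the stop at first
- tin2_center (a point): the second tin of the row, touching tin1 and tin3: square steel tin with flat pale wooden lid, 56 mm across the rail, 44 mm along it, 69 mm tall, 0.12 to 0.24 kg, loose on the rail's floor. This point is its centre, 35 mm above its underside (39 mm above the counter)
- tin3_center (a point): the third tin of the row, touching tin2 and tin4: square steel tin with flat pale wooden lid, 56 mm across the rail, 44 mm along it, 69 mm tall, 0.12 to 0.24 kg, loose on the rail's floor. This point is its centre, 35 mm above its underside (39 mm above the counter)
- tin4_center (a point): the rearmost tin, nearest the rail's open end: square steel tin with flat pale wooden lid, 56 mm across the rail, 44 mm along it, 69 mm tall, 0.12 to 0.24 kg, loose on the rail's floor. This point is its centre, 35 mm above its underside (39 mm above the counter). With the whole row at the stop it lies at y = +6 mm in the rail's frame, its rear face at y = -16 mm
- gate (a joint): angle of the gate bar about its upright pin. 0: the bar points from the pin straight back along the rail (its -y). Negative: swung outward, off the channel; it starts between -0.5 and 0. Grows as it swings inward, clockwise from above; at 1.571 (end of travel) it lies square across the channel, shut behind the row. About 1 N on its outer side moves it; it stays where left.
- gate_pivot (a point): the gate's pin axis, 47 mm above the counter, fixed beside the rail at x = +48, y = -31 mm in the rail's frame; its boss is 18 mm across. The gate is a brass bar from here to the knob, 10 mm thick, 18 mm tall (38 to 56 mm above the counter). It can only shut once the row is forward of it
- gate_knob (a point): axis of the upright pale wooden knob near the gate bar's free end, 78 mm from the pin, at mid-height of the bar (47 mm above the counter); the knob is 16 mm across and 38 to 68 mm above the counter
- jug_center (a point): bystander: small steel milk jug with a handle, 72 mm across, 85 mm tall, on the robot's side of the rail; this point is on its axis at half height
- mug_center (a point): bystander: white mug with a handle, 80 mm across, 75 mm tall, beyond the rail; this point is on its axis at half height
- tamper_center (a point): bystander: coffee tamper, steel foot 58 mm across, dark wooden handle, 85 mm tall, on the robot's side of the rail; this point is on its axis at half height
Mind the look-alikes: they are no part of the job. What is shaped like the part that bears tin1_center but purple is not meant.

How it is judged:
By the outcome, as a careful person would: the job done as asked, in the order asked, and still so for the second after the job is handed in, with the robot touching nothing.
It also fails if it takes over 51 s, if anything falls off the work surface, if the arm or the gripper's body presses on something with over 40 N, if the wrist force passes 120 N, or if a joint passes its speed limit or range.

ROBOT

A 6-joint arm with a two-finger parallel gripper is mounted at the origin on the work surface. World frame = base frame: x ahead of the robot, y to its left, z up, the work surface at z = 0. Lengths are in m, angles in rad, forces in N, time in s.
With the tool pointing down it reaches from about 0.3 to 0.875 m from the base axis. Payload 6.4 kg.
Tool frame: the origin (TCP) lies midway between the tips of the shut fingers; the grasp point (between the pads) lies 19 mm behind it (manip.grip_depth is the distance from the TCP to the grasp point, in m); x points along the fingers, y is the direction in which the jaws open and shut, and the axes are right-handed (so a half turn about x gives the same grasp; the last joint's range is limited). The gripper opens to 85 mm and grips with 20 to 120 N. Pads are 22 mm wide; open, the fingers measure 114 mm over their backs; the gripper's body (76 mm by 85 mm) begins 54 mm behind the grasp point. The pads swing forward as they close: fully open they stand 13 mm farther back than shut.
Start: joints at [1.039, 0.181, 1.607, -0, 1.354, -0.206], TCP at [0.184, 0.545, 0.231] pointing down, gripper open.
Joint ranges: [-2.99, 2.99], [-0.89, 2.07], [0.3, 2.58], [-1.14, 4.28], [0, 2.63], [-3.12, 3.12]. Speed limits (rad/s): [2.57, 2.57, 3.01, 3.14, 3.14, 3.14].

INTERFACE

Orientations are given as a unit quaternion [w, x, y, z].
In Python, from plant import get_obs, optics, manip gives the robot as it stands.
- The arm moves only by the tool servo_tool, never from a script. Its argument "rows" is a list of rows, each a list of 7 numbers: the gripper's target within -1 to 1 (fully open at 1, half-way at 0, shut at -1), then the shift along the tool's x, y, z in mm, then the turn, a rotation vector about the tool's x, y, z in rad. In form: [[gripper, tx, ty, tz, wx, wy, wz], ...]. A call has 1 to 8 rows; each row is the pose to reach, as a shift and turn from the pose commanded when the call began, along the tool's axes at that moment; what a row does not reach only later rows make up. A row lasts 1/10 s, in which the tool goes at most 50 mm and 8.59 degrees, less where a joint would pass 70% of its speed; a pose out of reach is approached as far as the arm can. A call with a gripper value outside its range is refused whole. The fingers move at their own pace and stop on an object; "squeeze" is the grip in N (left out, the last holds). Time passes only in rows, so rows that repeat a pose let the fingers close. It gives the time, the measured TCP pose, the force and the opening at its end, in the units of the state.
- get_obs(): the state, without advancing time (a new reading comes with each control period).
- optics.grab_frame(name): name is "side" or "top"; returns (picture, depth): 420x560x3 uint8, red, green, blue; 420x560 float32, m along the optical axis (not along the pixel's ray), 0 where there is no reading.
- optics.camera_model(name): a dict with "camera_matrix" (3x3 intrinsics, pixels), "R" (3x3) and "t" (3): a world point X has camera coordinates R X + t. Camera axes: x right, y down, z forward; pixel columns grow to the right and rows downward; lengths in m; the calibration is good to about 2 mm. A picture is of the moment at which its call begins. camera_model takes no time and is no camera call.
- manip.job_done(): hands the job in, once; it reports no verdict.
Trained networks look in the newest picture that a camera, given by its name, has taken for a name from the list of things; names that differ only in an ending like _2 or _b are one class to them, and where a whole thing is asked for, a point or a joint stands for the part that bears it (a point fixed in the world has none). Each returns a list of dicts, best first, with "confidence" (0 to 1); they miss things now and then, are a little off and sometimes report something else, mostly with a low value. They report only what shows in the picture. A call takes as long as a camera call. They do not tell look-alikes from the thing itself.
- optics.search_frame(camera, query): "box" ([left, top, width, height] in pixels, round what is visible of it).
The state is a dict: "time_s": time; "joint_positions": joint angles; "joint_velocities": joint speeds; "joint_torque": joint torques, N m; "ee_pos": TCP position; "tool_rot": TCP orientation; "wrist_force": force on the tool from outside, world axes, zero at the start; "moment": the same for the moment, N m; "finger_gap": opening from 0.0 (shut) to 1.0 (fully open).
Only numpy, scipy, OpenCV 4.12 (cv2) and the standard library are available. Lean on these libraries where they do the work, as an engineer would, in place of code of your own. Each camera call takes 0.05 s, during which the arm holds its last target. There are 200 camera calls.

## Working session

There is one attempt and no reset: what is moved stays moved. The work goes in short steps, Python scripts to look and compute and a tool call to move; the robot and the scene stay as the last step left them, time stands still between calls to the robot, and variables do not carry over. Pictures are saved under pics/ and viewed, about 8 in all and at most 12, crops included, and the job is handed in when it is done.

Besides the shell and the picture viewer there is one more tool, called after "Call:" by a JSON object that holds its "op" and its "data", one argument or row to a line. servo_tool: Moves the arm, as the interface text tells. Its arguments: {"type":"object","properties":{"rows":{"type":"array"},"squeeze":{"type":"number"}},"required":["rows"]}

```bash
mkdir -p pics; cat > h.py <<'E'
import numpy as np, cv2
from plant import get_obs, optics, manip
def snap(cam,name=None):
    im,d=optics.grab_frame(cam)
    if name: cv2.imwrite(f'pics/{name}.png',cv2.cvtColor(im,cv2.COLOR_RGB2BGR))
    return im,d
def world(cam,d):
    m=optics.camera_model(cam);K=np.array(m['camera_matrix']);R=np.array(m['R']);t=np.array(m['t'])
    v,u=np.indices(d.shape)
    p=np.stack([(u-K[0,2])/K[0,0]*d,(v-K[1,2])/K[1,1]*d,d],-1)
    W=(p-t)@R
    W[d<=0]=np.nan
    return W
E
python3 - <<'E'
from h import *
for c in('top','side'):
    im,d=snap(c,c+'0')
    m=optics.camera_model(c);print(c,-np.array(m['R']).T@m['t'])
    W=world(c,d);np.save(c+'W.npy',W)
    for q in('guide','tin1_center','gate','gate_knob','jug_center','mug_center','tamper_center'):
        for r in optics.search_frame(c,q)[:5]:
            b=r['box'];u,v=int(b[0]+b[2]/2),int(b[1]+b[3]/2)
            print(q,np.round(b),round(r['confidence'],2),W[v,u].round(3))
o=get_obs();print(o['ee_pos'],o['tool_rot'],o['time_s'])
E
```

```text
top [0.43659791 0.08113383 0.72126894]
tin1_center [116. 253.  44.  29.] 0.94 [0.455 0.3   0.071]
tin1_center [251. 198.  30.  40.] 0.74 [0.534 0.087 0.074]
gate [309. 202.  52.  11.] 0.65 [ 0.552 -0.033  0.057]
gate [250. 199.  30.  40.] 0.43 [0.533 0.089 0.072]
gate_knob [311. 200.  54.  17.] 0.75 [ 0.551 -0.038  0.053]
jug_center [204. 268.  51.  67.] 0.82 [0.393 0.157 0.004]
mug_center [234.  95.  48.  67.] 0.69 [0.717 0.101 0.006]
mug_center [198. 182. 193.  91.] 0.4 [0.516 0.041 0.075]
tamper_center [305. 297.  32.  35.] 0.81 [0.374 0.003 0.084]
side [0.43527043 0.7349853  0.70480808]
guide [240. 160.  92. 123.] 0.9 [0.526 0.112 0.067]
tin1_center [218. 163.  24.  35.] 0.9 [ 0.665 -0.001  0.058]
tin1_center [296. 300.  30.  48.] 0.86 [0.45  0.332 0.068]
tin1_center [264. 204.  35.  39.] 0.79 [0.534 0.113 0.061]
gate [272. 162.  18.  36.] 0.66 [ 0.557 -0.026  0.055]
gate_knob [275. 161.  17.  35.] 0.58 [ 0.553 -0.027  0.058]
jug_center [319. 221.  62.  60.] 0.78 [0.399 0.181 0.083]
mug_center [172. 193.  58.  46.] 0.91 [0.715 0.077 0.019]
tamper_center [348. 179.  33.  44.] 0.81 [0.374 0.001 0.045]
[0.18402934 0.54477289 0.2313146 ] [ 0.69775025  0.11468228  0.69774217 -0.11466662] 0.8
```

```bash
ls -R . | head -30
```

```text
.:
h.py
pics
sideW.npy
topW.npy

./pics:
side0.png
top0.png
```

View pics/top0.png

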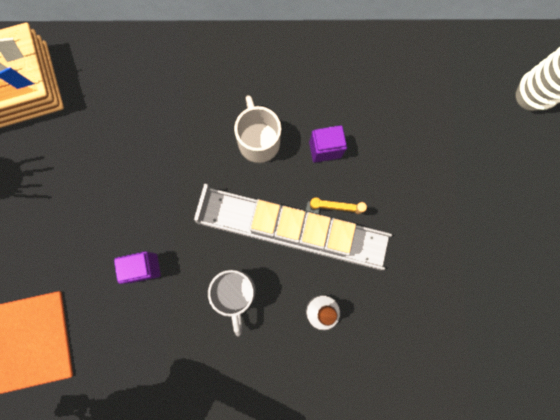

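View pics/side0.png

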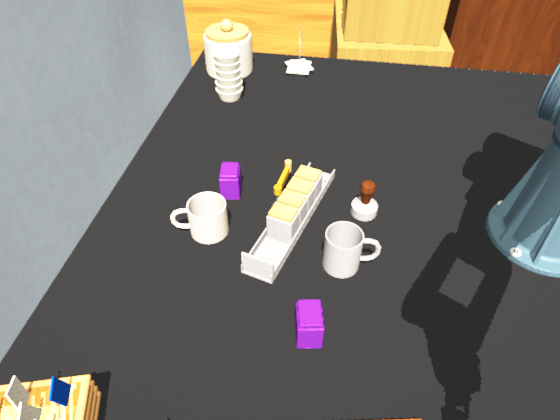

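The top view shows the rail from the stop at about (203,205) to the open end at (388,250), with the four lids from (265,217) to (341,236). The gate pin is at (315,203) and its knob at (362,208). The jug is at (232,293), the tamper at (325,313), the mug at (258,134), and the purple tins are decoys. Next I'll measure the rail frame.

```bash
python3 - <<'E'
from h import *
W=np.load('topW.npy');im=cv2.imread('pics/top0.png');hsv=cv2.cvtColor(im,cv2.COLOR_BGR2HSV)
v,u=np.indices(W.shape[:2])
roi=(u>190)&(u<395)&(v>180)&(v<275)
z=W[...,2]
lid=roi&(abs(z-.073)<.006)&(hsv[...,1]>60)&(v>205-0.0*u)&(u>245)&(u<360)
def rect(m,n):
    m=cv2.morphologyEx(m.astype('uint8'),cv2.MORPH_OPEN,np.ones((3,3)))
    k,l,s,_=cv2.connectedComponentsWithStats(m);i=1+np.argmax(s[1:,4]);P=W[l==i]
    r=cv2.minAreaRect((P[:,:2]*1000).astype('float32'));print(n,r,'z',np.median(P[:,2]),len(P));print(cv2.boxPoints(r).round(1).tolist());return P
rect(lid,'lids')
rail=roi&(z>.001)&(z<.03)&(hsv[...,2]>90)&(hsv[...,1]<60)
rect(roi&(z>.002)&(hsv[...,2]>60),'all')
rect(rail,'rail')
# ray pixel->plane
m=optics.camera_model('top');K=np.array(m['camera_matrix']);R=np.array(m['R']);t=np.array(m['t'])
def px(u,v,z):
    d=R.T@np.linalg.inv(K)@[u,v,1];c=-R.T@t;return (c+d*(z-c[2])/d[2]).round(4)
b=roi&(hsv[...,0]>18)&(hsv[...,0]<32)&(hsv[...,1]>120)&(v<216)&(u>308)
P=W[b&(z>.03)]
print('gate',len(P),P[np.argmax(P[:,1])],P[np.argmin(P[:,1])],np.median(P[:,2]))
r=cv2.minAreaRect((P[:,:2]*1000).astype('float32'));print(r)
print('pin',px(315,203,.056),'knob',px(362,208,.068))
big=cv2.resize(im[170:290,180:400],None,fx=3.6,fy=3.6,interpolation=cv2.INTER_CUBIC);cv2.imwrite('pics/crop0.png',big)
E
```

```text
lids ((500.8545227050781, -38.05048370361328), (37.860435485839844, 49.79962921142578), 74.66519165039062) z 0.07389128431516163 643
[[471.79998779296875, -49.70000076293945], [519.9000244140625, -62.900001525878906], [529.9000244140625, -26.399999618530273], [481.79998779296875, -13.199999809265137]]
all ((543.732421875, 36.871978759765625), (358.70440673828125, 114.80594635009766), 75.7551498413086) z 0.05146626894936126 7754
[[444.0, -122.80000305175781], [555.2000122070312, -151.10000610351562], [643.5, 196.60000610351562], [532.2000122070312, 224.8000030517578]]
rail ((522.1591186523438, 32.561309814453125), (346.9849548339844, 72.78651428222656), 74.7656021118164) z 0.005404548366135178 3519
[[441.5, -125.30000305175781], [511.70001220703125, -144.39999389648438], [602.9000244140625, 190.39999389648438], [532.5999755859375, 209.5]]
gate 330 [0.56139063 0.00985418 0.04905532] [ 0.55530534 -0.06960423  0.05596657] 0.05677877798423443
((558.193603515625, -30.01327133178711), (79.98917388916016, 16.26763916015625), 85.04077911376953)
pin [0.56   0.0019 0.056 ] knob [ 0.5478 -0.0769  0.068 ]
```

View pics/crop0.png

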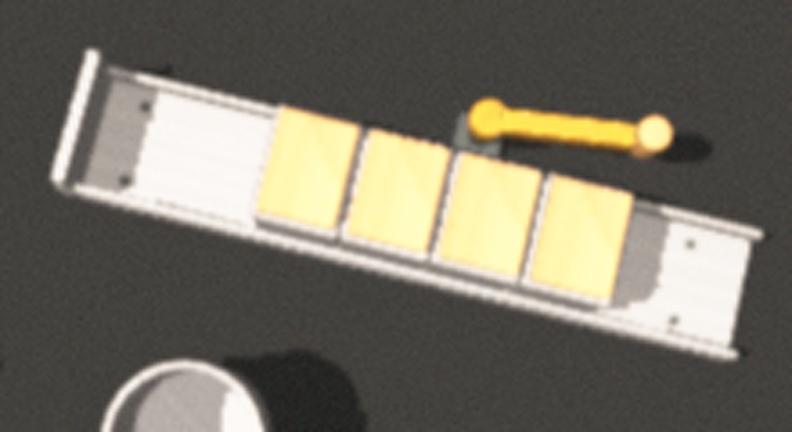

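```bash
cat >> h.py <<'E'
def px(u,v,z,cam='top'):
    m=optics.camera_model(cam);K=np.array(m['camera_matrix']);R=np.array(m['R']);t=np.array(m['t'])
    d=R.T@np.linalg.inv(K)@[u,v,1];c=-R.T@t;return c+d*(z-c[2])/d[2]
def cp(x,y,z): return px(180+x/3.6,170+y/3.6,z)[:2]*1000
E
python3 - <<'E'
from h import *
L=[cp(*p,73) if 0 else cp(*p,.073) for p in((280,105),(632,190),(612,302),(258,217))]
print('lids',np.round(L,1),[np.linalg.norm(L[i]-L[(i+1)%4]).round(1) for i in range(4)])
S=[cp(*p,.052) for p in((99,54),(63,188))]
E=[cp(*p,.022) for p in((762,234),(736,356))]
print('stop',np.round(S,1),'end',np.round(E,1))
e=np.mean(E,0);s=np.mean(S,0);c=np.mean(L,0)
pin=cp(490,118,.056);kn=cp(655,132,.068)
print('len',np.linalg.norm(s-e),'wid',np.linalg.norm(S[0]-S[1]),np.linalg.norm(E[0]-E[1]))
for n,a in(('rail',s-e),('lid',L[0]-L[1]+L[3]-L[2])): print(n,np.degrees(np.arctan2(a[1],a[0])))
pts=np.array([*S,*E,pin]);mod=np.array([[33,160],[-33,160],[33,-180],[-33,-180],[48,-31]])
# rigid fit
A=mod-mod.mean(0);B=pts-pts.mean(0);U,_,Vt=np.linalg.svd(A.T@B);R=(U@Vt).T
o=pts.mean(0)-R@mod.mean(0)
print('R',R,'o',o,'yaw y-axis',np.degrees(np.arctan2(R[1,1],R[0,1])));print('res',(pts-(mod@R.T+o)).round(1))
print('row in rail',((np.array(L)-o)@R).round(1),'knob',(kn-o)@R,'pin',(pin-o)@R)
for n,cam in(('jug',(229,293)),('tamper',(325,313)),('mug',(258,134))): print(n,(px(*cam,.08)[:2]*1000-o)@R, px(*cam,.08)[:2])
E
```

```text
lids [[564.9 100.7]
 [521.8 -63.5]
 [469.8 -51.6]
 [512.2 111.5]] [np.float64(169.8), np.float64(53.4), np.float64(168.6), np.float64(53.9)]
stop [[595.7 189. ]
 [530.2 205.7]] end [[ 505.1 -139.6]
 [ 444.5 -122.7]]
len 340.0929919495179 wid 67.60124092194178 62.91690936357784
rail 74.97501160505863
lid 75.36693518836795
R [[ 0.96583301  0.25916519]
 [-0.25916519  0.96583301]] o [521.5664      42.66964474] yaw y-axis 74.9794668014568
res [[ 0.8  0.3]
 [-1.  -0.1]
 [-1.7  0.2]
 [ 1.4 -0.1]
 [ 0.4 -0.4]]
row in rail [[  26.8   67.3]
 [  27.8 -102.5]
 [ -25.6 -104.5]
 [ -26.9   64.1]] knob [  58.56209916 -108.1358883 ] pin [ 48.51404081 -31.23773028]
jug [-134.96480887   73.47747418] [0.41025574 0.1486148 ]
tamper [-128.69410039  -84.24741597] [ 0.37543539 -0.00534626]
mug [136.04347914  94.6143914 ] [0.67748244 0.09879361]
```

```bash
cat >> h.py <<'E'
from scipy.spatial.transform import Rotation as Ro
th=np.radians(75.1)
RR=np.array([[np.sin(th),np.cos(th)],[-np.cos(th),np.sin(th)]]); O=np.array([521.5,42.5])
def state():
    o=get_obs();q=o['tool_rot'];R=Ro.from_quat([q[1],q[2],q[3],q[0]]).as_matrix();return o,np.array(o['ee_pos'])*1000,R
def torail(p): return np.array([*((p[:2]-O)@RR),p[2]])
def shift(rail):
    o,p,R=state();w=np.array([*(RR@np.array(rail[:2])+O),rail[2]])
    return (R.T@(w-p)).round(1)
def yawturn():
    o,p,R=state();best=None
    for s in(1,-1):
        y=np.array([*(s*RR[:,0]),0]);x=np.array([0,0,-1.]);T=np.stack([x,y,np.cross(x,y)],1)
        rv=Ro.from_matrix(R.T@T).as_rotvec()
        if best is None or np.linalg.norm(rv)<np.linalg.norm(best): best=rv
    return best.round(3)
E
python3 - <<'E'
from h import *
o,p,R=state();print(p,torail(p).round(1),R.round(2).tolist())
print(yawturn(),shift((0,-135,200)),shift((0,-135,120)))
E
```

```text
[184.02934482 544.77288795 231.31459946] [-455.3  398.6  231.3] [[0.0, 0.32, 0.95], [0.0, 0.95, -0.32], [-1.0, 0.0, 0.0]]
[ 1.505 -0.    -0.   ] [  31.3 -502.6  489.3] [ 111.3 -502.6  489.3]
```

Call:
{"op": "servo_tool", "data": {
  "rows": [
    [-1,31,-503,489,1.505,0,0],
    [-1,31,-503,489,1.505,0,0],
    [-1,31,-503,489,1.505,0,0],
    [-1,31,-503,489,1.505,0,0],
    [-1,31,-503,489,1.505,0,0],
    [-1,31,-503,489,1.505,0,0],
    [-1,31,-503,489,1.505,0,0],
    [-1,31,-503,489,1.505,0,0]
  ],
  "squeeze": 20
}}

```text
time_s: 1.6
ee_pos: [0.3568, 0.1824, 0.214]
tool_rot: [0.51, 0.491, 0.509, -0.49]
wrist_force: [1.9, 0.4, 0.7]
finger_gap: 0.002
```

```bash
python3 - <<'E'
from h import *
o,p,R=state();print(p,torail(p).round(1),o['time_s'],o['finger_gap'],yawturn(),shift((0,-140,120)))
E
```

```text
[356.77641725 182.40585634 213.9993191 ] [-195.2   92.8  214. ] 1.6 0.0016502074019048066 [ 0.299 -0.    -0.001] [ 94.1 117.7 280.1]
```

Call:
{"op": "servo_tool", "data": {
  "rows": [
    [-1,0,118,280,0.299,0,0],
    [-1,10,118,280,0.299,0,0],
    [-1,20,118,280,0.299,0,0],
    [-1,40,118,280,0.299,0,0],
    [-1,60,118,280,0.299,0,0],
    [-1,84,118,280,0.299,0,0],
    [-1,84,118,280,0.299,0,0],
    [-1,84,118,280,0.299,0,0]
  ]
}}

```text
time_s: 2.4
ee_pos: [0.4858, -0.0921, 0.1272]
tool_rot: [-0.43, -0.559, -0.433, 0.561]
wrist_force: [0.4, 0.7, -0.5]
finger_gap: 0.002
```

```bash
python3 - <<'E'
from h import *
o,p,R=state();print(p,torail(p).round(1),o['time_s'],yawturn(),shift((0,-140,90)),shift((0,-140,20)))
im,d=snap('top','t1');im2,_=snap('side','s1')
big=np.hstack([cv2.resize(a,None,fx=2,fy=2,interpolation=cv2.INTER_CUBIC) for a in(im[170:290,210:410],im2[140:260,210:410])])
cv2.imwrite('pics/c1.png',cv2.cvtColor(big,cv2.COLOR_RGB2BGR))
E
```

```text
[485.81211548 -92.0696013  127.16568354] [ 1.000e-01 -1.392e+02  1.272e+02] 2.4 [ 0.003 -0.     0.004] [37.2  0.   0.8] [107.2   0.3   0.8]
```

View pics/c1.png

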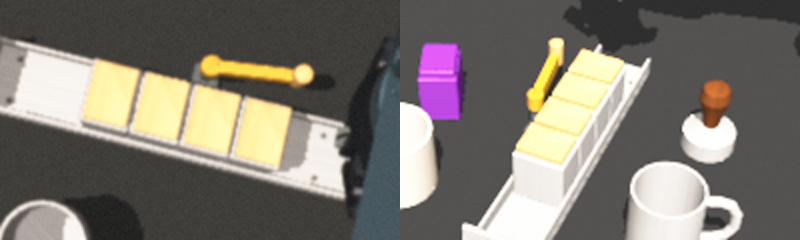

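The row is intact, and the fingers are over the open end of the rail, seen at the right of the top view at about (345,140). I'll descend behind tin4.

Call:
{"op": "servo_tool", "data": {
  "rows": [
    [-1,30,0,0.8,0.003,0,0.004],
    [-1,60,0,0.8,0.003,0,0.004],
    [-1,85,0,0.8,0.003,0,0.004],
    [-1,105,0,0.8,0.003,0,0.004],
    [-1,105,0,0.8,0.003,0,0.004]
  ]
}}

```text
time_s: 3.0
ee_pos: [0.4849, -0.089, 0.0236]
tool_rot: [0.432, 0.56, 0.432, -0.559]
wrist_force: [-1.0, -0.0, -0.2]
finger_gap: -0.001
```

```bash
python3 - <<'E'
from h import *
o,p,R=state();print(torail(p).round(1),o['wrist_force'],yawturn(),shift((0,-115,22)),shift((0,-27,22)),(R.T@[0,0,1]).round(2))
im2,_=snap('side','s2');im2=cv2.resize(im2[120:240,210:410],None,fx=3,fy=3,interpolation=cv2.INTER_CUBIC)
cv2.imwrite('pics/c2.png',cv2.cvtColor(im2,cv2.COLOR_RGB2BGR))
E
```

```text
[  -1.6 -136.5   23.6] [-0.97117689 -0.02036683 -0.16850503] [ 0.005 -0.001 -0.001] [  1.6   1.7 -21.5] [   1.7    2.1 -109.5] [-1.  0. -0.]
```

View pics/c2.png

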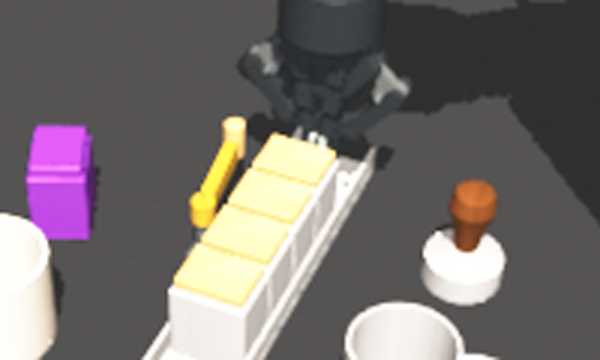

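Call:
{"op": "servo_tool", "data": {
  "rows": [
    [-1,1.6,1.7,-6,0,0,0],
    [-1,1.6,1.7,-12,0,0,0],
    [-1,1.6,1.7,-16,0,0,0],
    [-1,1.6,1.7,-19,0,0,0],
    [-1,1.6,1.7,-22,0,0,0],
    [-1,1.6,1.7,-25,0,0,0],
    [-1,1.6,1.7,-29,0,0,0],
    [-1,1.6,1.7,-33,0,0,0]
  ]
}}

```text
time_s: 3.85
ee_pos: [0.4971, -0.0603, 0.0235]
tool_rot: [0.433, 0.561, 0.43, -0.559]
wrist_force: [-1.4, -4.7, 2.3]
finger_gap: -0.003
```

Call:
{"op": "servo_tool", "data": {
  "rows": [
    [-1,0,0,-4,0,0,0],
    [-1,0,0,-8,0,0,0],
    [-1,0,0,-12,0,0,0],
    [-1,0,0,-16,0,0,0],
    [-1,0,0,-20,0,0,0],
    [-1,0,0,-24,0,0,0],
    [-1,0,0,-28,0,0,0],
    [-1,0,0,-31,0,0,0]
  ]
}}

```text
time_s: 4.65
ee_pos: [0.5049, -0.0303, 0.0235]
tool_rot: [0.433, 0.561, 0.43, -0.559]
wrist_force: [-1.9, -5.7, 2.9]
finger_gap: 0.004
```

```bash
python3 - <<'E'
from h import *
o,p,R=state();print(torail(p).round(1),o['wrist_force'],o['time_s'],yawturn(),shift((0,-27,22)))
im2,_=snap('side','s3');im2=cv2.resize(im2[120:280,210:410],None,fx=3,fy=3,interpolation=cv2.INTER_CUBIC)
cv2.imwrite('pics/c3.png',cv2.cvtColor(im2,cv2.COLOR_RGB2BGR))
E
```

```text
[  2.7 -74.6  23.5] [-1.92161389 -5.66277893  2.92346167] 4.65 [ 0.003  0.001 -0.005] [  1.4  -2.6 -47.7]
```

View pics/c3.png

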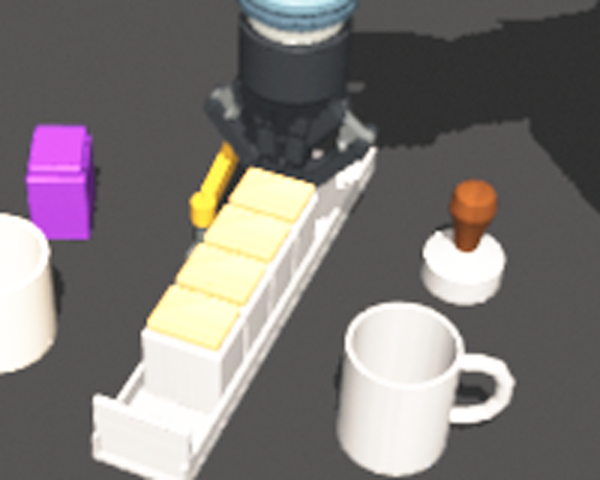

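The row is moving together, with about 5 N of push force. I'll continue with about 47 mm to go.

Call:
{"op": "servo_tool", "data": {
  "rows": [
    [-1,0,0,-4,0,0,0],
    [-1,0,0,-8,0,0,0],
    [-1,0,0,-12,0,0,0],
    [-1,0,0,-16,0,0,0],
    [-1,0,0,-20,0,0,0],
    [-1,0,0,-24,0,0,0],
    [-1,0,0,-27,0,0,0],
    [-1,0,0,-30,0,0,0]
  ]
}}

```text
time_s: 5.5
ee_pos: [0.5124, -0.0012, 0.0233]
tool_rot: [0.433, 0.561, 0.43, -0.559]
wrist_force: [-0.9, -5.4, 2.4]
finger_gap: 0.001
```

Call:
{"op": "servo_tool", "data": {
  "rows": [
    [-1,0,0,-2,0,0,0],
    [-1,0,0,-4,0,0,0],
    [-1,0,0,-6,0,0,0],
    [-1,0,0,-8,0,0,0],
    [-1,0,0,-10,0,0,0],
    [-1,0,0,-12,0,0,0]
  ]
}}

```text
time_s: 6.1
ee_pos: [0.5154, 0.0103, 0.0233]
tool_rot: [0.433, 0.561, 0.43, -0.559]
wrist_force: [-0.3, -5.8, 3.1]
finger_gap: 0.001
```

Call:
{"op": "servo_tool", "data": {
  "rows": [
    [-1,0,0,-1,0,0,0],
    [-1,0,0,-2,0,0,0],
    [-1,0,0,-3,0,0,0]
  ]
}}

```text
time_s: 6.4
ee_pos: [0.5161, 0.0132, 0.0233]
tool_rot: [0.433, 0.561, 0.43, -0.559]
wrist_force: [-1.0, -5.7, 3.1]
finger_gap: -0.003
```

```bash
python3 - <<'E'
from h import *
o,p,R=state();print(torail(p).round(1),o['wrist_force'],o['time_s'],yawturn(),shift((0,-27,22)))
E
```

```text
[  2.3 -29.7  23.3] [-1.00338103 -5.68399707  3.06707055] 6.4 [ 0.003  0.001 -0.005] [ 1.3 -2.3 -2.7]
```

Still sliding. I'll go 1 mm per row until the force rises.

Call:
{"op": "servo_tool", "data": {
  "rows": [
    [-1,0,0,-1,0,0,0],
    [-1,0,0,-2,0,0,0],
    [-1,0,0,-3,0,0,0]
  ]
}}

```text
time_s: 6.7
ee_pos: [0.5169, 0.016, 0.0233]
tool_rot: [0.433, 0.561, 0.43, -0.559]
wrist_force: [-0.7, -4.7, 2.6]
finger_gap: 0.002
```

Call:
{"op": "servo_tool", "data": {
  "rows": [
    [-1,0,0,-1,0,0,0],
    [-1,0,0,-2,0,0,0]
  ]
}}

```text
time_s: 6.9
ee_pos: [0.517, 0.0166, 0.0233]
tool_rot: [-0.434, -0.56, -0.43, 0.56]
wrist_force: [-4.9, -17.8, 5.4]
finger_gap: 0.002
```

Call:
{"op": "servo_tool", "data": {
  "rows": [
    [-1,0,0,-1,0,0,0],
    [-1,0,0,-2,0,0,0]
  ]
}}

```text
time_s: 7.1
ee_pos: [0.517, 0.0167, 0.0234]
tool_rot: [-0.434, -0.559, -0.43, 0.561]
wrist_force: [-8.8, -26.8, 6.5]
finger_gap: -0.006
```

The force rose to 28 N with no motion, so the row is home at the expected position. I'll back off and lift.

Call:
{"op": "servo_tool", "data": {
  "rows": [
    [-1,0,0,4,0,0,0],
    [-1,0,0,15,0,0,0],
    [-1,0,0,40,0,0,0],
    [-1,0,0,50,0,0,0],
    [-1,-40,0,50,0,0,0],
    [-1,-90,0,50,0,0,0],
    [-1,-110,0,50,0,0,0],
    [-1,-110,0,50,0,0,0]
  ]
}}

```text
time_s: 7.9
ee_pos: [0.5071, -0.0281, 0.1369]
tool_rot: [0.435, 0.563, 0.429, -0.557]
wrist_force: [0.0, 0.7, 0.1]
finger_gap: 0.0
```

```bash
python3 - <<'E'
from h import *
o,p,R=state();print(torail(p).round(1),o['wrist_force'],o['time_s'],yawturn(),shift((95,-85,130)),shift((95,-85,32)))
im,d=snap('top','t4');im2,_=snap('side','s4')
big=np.hstack([cv2.resize(a,None,fx=2,fy=2,interpolation=cv2.INTER_CUBIC) for a in(im[150:300,190:390],im2[140:290,210:410])])
cv2.imwrite('pics/c4.png',cv2.cvtColor(big,cv2.COLOR_RGB2BGR))
E
```

```text
[  4.3 -71.9 136.9] [0.0043167  0.65580267 0.09343052] 7.9 [ 0.003 -0.    -0.011] [ 7.9 90.6 13.4] [105.9  89.5  13.4]
```

View pics/c4.png

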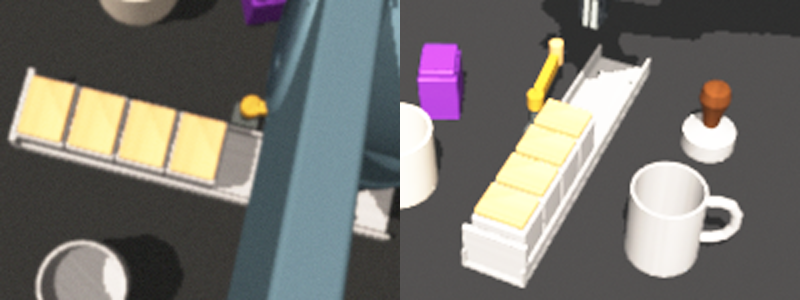

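Both views agree: the row is hard against the stop and still touching, and the gate hasn't moved. Now I'll move to the gate's outer side.

Call:
{"op": "servo_tool", "data": {
  "rows": [
    [-1,4,47,4,0.003,0,-0.011],
    [-1,6,94,8,0.003,0,-0.011],
    [-1,20,94,8,0.003,0,-0.011],
    [-1,50,94,8,0.003,0,-0.011],
    [-1,80,94,8,0.003,0,-0.011],
    [-1,103,94,8,0.003,0,-0.011],
    [-1,103,94,8,0.003,0,-0.011],
    [-1,103,94,8,0.003,0,-0.011]
  ]
}}

```text
time_s: 8.8
ee_pos: [0.5922, -0.0587, 0.0289]
tool_rot: [-0.428, -0.558, -0.434, 0.563]
wrist_force: [-0.2, -0.3, 1.2]
finger_gap: 0.001
```

```bash
python3 - <<'E'
from h import *
o,p,R=state();print(torail(p).round(1),o['wrist_force'],o['time_s'],yawturn())
for c in((74,-78),(59,-84.3),(44.2,-85.9),(28.2,-82.3),(13.2,-72.8),(5,-63.2),(.5,-54.6),(-2,-47),(-2,-44)): print(c,shift((*c,33)))
im2,_=snap('side','s5');im2=cv2.resize(im2[110:250,200:400],None,fx=3,fy=3,interpolation=cv2.INTER_CUBIC)
cv2.imwrite('pics/c5.png',cv2.cvtColor(im2,cv2.COLOR_RGB2BGR))
E
```

```text
[ 94.3 -79.6  28.9] [-0.22803671 -0.26479197  1.16209663] 8.8 [ 0.    -0.     0.011]
(74, -78) [ -3.9 -20.4  -1.6]
(59, -84.3) [ -3.7 -35.4   4.7]
(44.2, -85.9) [ -3.6 -50.2   6.3]
(28.2, -82.3) [ -3.4 -66.2   2.7]
(13.2, -72.8) [ -3.2 -81.2  -6.8]
(5, -63.2) [ -3.2 -89.4 -16.4]
(0.5, -54.6) [ -3.1 -93.9 -25. ]
(-2, -47) [ -3.1 -96.4 -32.6]
(-2, -44) [ -3.1 -96.4 -35.6]
```

View pics/c5.png

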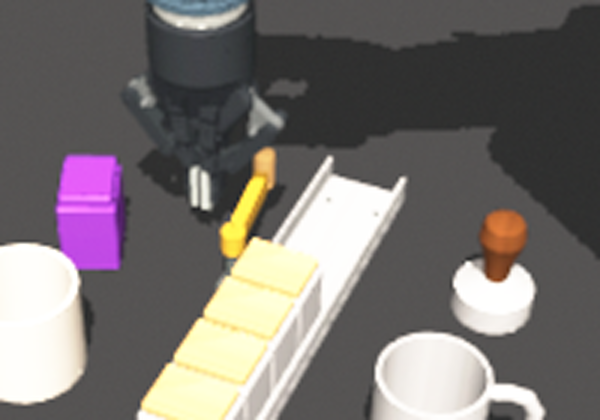

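The finger is outside the bar and clear of the purple tin. Now I'll swing the gate along the arc.

Call:
{"op": "servo_tool", "data": {
  "rows": [
    [-1,-4,-12,-1,0,0,0],
    [-1,-4,-20,-1,0,0,0],
    [-1,-4,-28,2,0,0,0],
    [-1,-4,-35,5,0,0,0],
    [-1,-4,-43,6,0,0,0],
    [-1,-4,-50,6,0,0,0],
    [-1,-4,-58,5,0,0,0],
    [-1,-4,-66,3,0,0,0]
  ]
}}

```text
time_s: 9.65
ee_pos: [0.5287, -0.0451, 0.0349]
tool_rot: [-0.429, -0.559, -0.433, 0.562]
wrist_force: [0.7, -0.6, -0.3]
finger_gap: -0.002
```

```bash
python3 - <<'E'
from h import *
o,p,R=state();print(torail(p).round(1),o['wrist_force'],o['time_s'],yawturn())
for c in((13.2,-72.8),(5,-63.2),(.5,-54.6),(-2,-47),(-2,-44)): print(c,shift((*c,33)))
im2,_=snap('side','s6');im2=cv2.resize(im2[110:250,200:400],None,fx=3,fy=3,interpolation=cv2.INTER_CUBIC)
cv2.imwrite('pics/c6.png',cv2.cvtColor(im2,cv2.COLOR_RGB2BGR))
E
```

```text
[ 29.4 -82.8  34.9] [ 0.65149687 -0.62651518 -0.27524861] 9.65 [-0.     0.     0.007]
(13.2, -72.8) [  2.  -16.2 -10. ]
(5, -63.2) [  2.  -24.4 -19.6]
(0.5, -54.6) [  2.1 -28.9 -28.2]
(-2, -47) [  2.1 -31.4 -35.8]
(-2, -44) [  2.1 -31.4 -38.8]
```

View pics/c6.png

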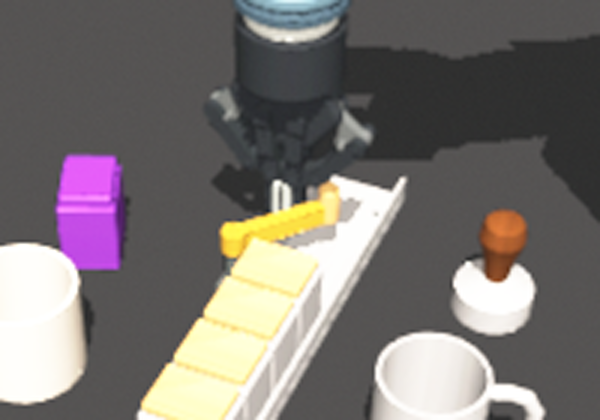

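The gate is swinging as planned and is about half shut. I'll continue to the end of its travel.

Call:
{"op": "servo_tool", "data": {
  "rows": [
    [-1,1,-8,-5,0,0,0],
    [-1,1,-16,-10,0,0,0],
    [-1,1,-21,-15,0,0,0],
    [-1,1,-25,-20,0,0,0],
    [-1,1,-28,-25,0,0,0],
    [-1,1,-30,-29,0,0,0],
    [-1,1,-31,-32,0,0,0],
    [-1,1,-31,-34,0,0,0]
  ]
}}

```text
time_s: 10.5
ee_pos: [0.5079, -0.004, 0.034]
tool_rot: [-0.429, -0.559, -0.433, 0.562]
wrist_force: [-0.9, -0.1, 0.7]
finger_gap: -0.006
```

Call:
{"op": "servo_tool", "data": {
  "rows": [
    [-1,0,0,-1,0,0,0],
    [-1,0,0,-2,0,0,0]
  ]
}}

```text
time_s: 10.7
ee_pos: [0.5085, -0.0024, 0.034]
tool_rot: [-0.429, -0.559, -0.433, 0.562]
wrist_force: [-0.9, -0.2, -0.1]
finger_gap: 0.001
```

```bash
python3 - <<'E'
from h import *
o,p,R=state();print(torail(p).round(1),o['wrist_force'],o['time_s'],shift((-2,-44,33)))
E
```

```text
[ -1.1 -46.7  34. ] [-0.85876609 -0.21707301 -0.1412402 ] 10.7 [ 1.  -0.9 -2.7]
```

Call:
{"op": "servo_tool", "data": {
  "rows": [
    [-1,0,0,-1,0,0,0],
    [-1,0,0,-2,0,0,0]
  ]
}}

```text
time_s: 10.9
ee_pos: [0.5089, -0.0007, 0.034]
tool_rot: [-0.429, -0.559, -0.433, 0.562]
wrist_force: [-2.6, -5.7, -0.2]
finger_gap: 0.004
```

Call:
{"op": "servo_tool", "data": {
  "rows": [
    [-1,0,0,-0.7,0,0,0],
    [-1,0,0,-1.5,0,0,0]
  ]
}}

```text
time_s: 11.1
ee_pos: [0.5089, -0.0006, 0.034]
tool_rot: [-0.43, -0.558, -0.433, 0.563]
wrist_force: [-5.1, -12.0, 0.7]
finger_gap: 0.003
```

Call:
{"op": "servo_tool", "data": {
  "rows": [
    [-1,0,0,-0.7,0,0,0],
    [-1,0,0,-1.5,0,0,0]
  ]
}}

```text
time_s: 11.3
ee_pos: [0.509, -0.0005, 0.034]
tool_rot: [-0.43, -0.557, -0.432, 0.564]
wrist_force: [-6.5, -18.3, 2.8]
finger_gap: 0.003
```

The gate has reached its end stop: about 19 N and no motion. I'll back off, lift and retreat for a clear look.

Call:
{"op": "servo_tool", "data": {
  "rows": [
    [-1,0,0,4,0,0,0],
    [-1,0,0,15,0,0,0],
    [-1,0,0,40,0,0,0],
    [-1,0,0,50,0,0,0],
    [-1,-40,0,50,0,0,0],
    [-1,-90,0,50,0,0,0],
    [-1,-140,0,60,0,0,0],
    [-1,-160,0,100,0,0,0]
  ]
}}

```text
time_s: 12.1
ee_pos: [0.4878, -0.0937, 0.1993]
tool_rot: [0.432, 0.56, 0.432, -0.559]
wrist_force: [1.5, -1.6, 0.6]
finger_gap: -0.003
```

Call:
{"op": "servo_tool", "data": {
  "rows": [
    [-1,-20,0,50,0,0,0],
    [-1,-20,0,100,0,0,0],
    [-1,-20,0,150,0,0,0],
    [-1,-20,0,180,0,0,0],
    [-1,-20,0,180,0,0,0]
  ]
}}

```text
time_s: 12.6
ee_pos: [0.4379, -0.2725, 0.2143]
tool_rot: [-0.428, -0.56, -0.431, 0.563]
wrist_force: [-0.3, 0.3, 1.5]
finger_gap: 0.002
```

```bash
python3 - <<'E'
from h import *
o,p,R=state();print(torail(p).round(1),o['wrist_force'],o['time_s'])
im,d=snap('top','t7');im2,_=snap('side','s7')
big=np.hstack([cv2.resize(a,None,fx=2,fy=2,interpolation=cv2.INTER_CUBIC) for a in(im[140:340,190:390],im2[140:340,190:390])])
cv2.imwrite('pics/c7.png',cv2.cvtColor(big,cv2.COLOR_RGB2BGR))
E
```

```text
[ 2.000e-01 -3.259e+02  2.143e+02] [-0.32459695  0.28822319  1.50582506] 12.6
```

View pics/c7.png

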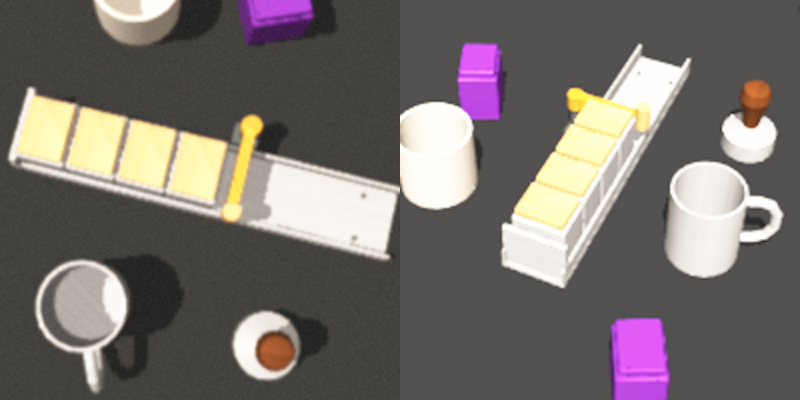

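The tins stand in one row against the stop, from (45,130) to (197,167). The gate lies across the rail, with its pin at (252,125) and knob at (232,212). The bystanders haven't moved. I'll check the numbers once, then hand in.

```bash
python3 - <<'E'
from h import *
f=lambda x,y,z: torail(px(190+x/2,140+y/2,z)*1000*np.array([1,1,1]))[:2]
a,b=f(252,125,.056),f(232,212,.068);d=b-a
print('pin',a,'knob',b,'gate',np.arctan2(-d[0],-d[1]))
print('front lid',f(31,95,.073),f(20,152,.073),'rear lid',f(227,139,.073),f(215,203,.073))
if abs(np.arctan2(-d[0],-d[1])-1.571)<.06: print(manip.job_done())
E
```

```text
pin [ 48.90090002 -30.86050593] knob [-30.10773478 -30.34767883] gate 1.5772870084499748
front lid [ 25.08237964 158.22168525] [-24.24767548 154.16805015] rear lid [ 28.45505257 -11.8312117 ] [-26.67354523 -14.49413453]
the job is handed in; nothing more can be done
None
```

The row of four tins is home against the end stop, the gate is shut behind it, and the job is handed in at about 13 s on the robot's clock.

- **Row:** I pushed it about 90 mm from behind tin4 with the closed fingers, at about 5 N. At the end the force rose to 28 N with no further motion. The pictures afterwards showed the four tins touching and upright at the stop.
- **Gate:** I swung it in from its outer side until it stopped moving at about 19 N. The final picture gives an angle of 1.577 rad against the 1.571 end of travel, with the knob within about 1 mm of where it should be.
- **Finish:** The arm ended well clear, about 0.2 m up and beyond the rail's open end. The jug, mug, tamper and purple tins look untouched.

The lid edges I picked from the last picture read about 2–6 mm short at the stop and 2–4 mm forward at the rear. I put this down to coarse pixels and lids slightly smaller than the tins. No check failed.

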